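# Test two drawer runners and reject the one that binds

### The job

One of the two drawer runners binds: gently draw the lug of the one in the blue test cradle out as far as it will go and sort it, then set the other in the cradle and do the same. Lay the one that runs its full travel flat on the middle of the plywood drawer side, along the line and left pulled fully out ready for screwing; push the one that binds fully home again and lay it flat in the middle of the red reject box. Do not knock over the glue bottle.

Things in the scene. Friction and masses are not known exactly. Their poses are not given: they have to be found in the camera images.
- runner_a_mid (a point): centre of the channel of one of two steel drawer runners that look the same. The channel is 130 long (x), 44 wide (y), 20 high (z) with parallel sides; this point is its middle, 10 above its underside. A sliding arm comes out of the end at -x and carries an upright black lug. z is up. About 0.46 kg. A good place to grasp is across the 44 mm width.
- runner_a_lug (a point): grip point on the black lug at the end of that runner's sliding arm: the lug is 10 thick (x) by 24 wide (y), from 4 to 44 above the channel's underside; this point is on its mid axis, 30 above the underside. With the arm home it is 105 from the channel's centre along -x, so 40 beyond the channel's end.
- runner_a_slide (a joint): how far that runner's arm is drawn out, in m: 0 fully home, 0.070 fully out. It runs with about 1.5 N of drag and stays where it is left; the runner is too light to stay put by itself when the lug is pulled. One of the two runners (either, it cannot be seen which) has swarf inside and stops dead at about 0.038; don't force it beyond about 15 N.
- runner_a: the whole of that runner; origin at the centre of the channel's underside, axes as its centre point
- runner_b_mid (a point): centre of the channel of one of two steel drawer runners that look the same. The channel is 130 long (x), 44 wide (y), 20 high (z) with parallel sides; this point is its middle, 10 above its underside. A sliding arm comes out of the end at -x and carries an upright black lug. z is up. About 0.46 kg. A good place to grasp is across the 44 mm width.
- runner_b_lug (a point): grip point on the black lug at the end of that runner's sliding arm: the lug is 10 thick (x) by 24 wide (y), from 4 to 44 above the channel's underside; this point is on its mid axis, 30 above the underside. With the arm home it is 105 from the channel's centre along -x, so 40 beyond the channel's end.
- runner_b_slide (a joint): how far that runner's arm is drawn out, in m: 0 fully home, 0.070 fully out. It runs with about 1.5 N of drag and stays where it is left; the runner is too light to stay put by itself when the lug is pulled. One of the two runners (either, it cannot be seen which) has swarf inside and stops dead at about 0.038; don't force it beyond about 15 N.
- runner_b: the whole of that runner; origin at the centre of the channel's underside, axes as its centre point
- cradle_seat (a point): the middle of the blue test cradle, at bench height (the channel rests on the bench itself there). A runner lies here with its x axis along this x axis, lug to -x, its arm leaving through a 34 wide notch between the end posts at -x; the end posts stop the channel from following when the lug is pulled or pushed
- cradle: the blue cradle: two brackets fixed to the bench; origin and axes as its seat. Four corner posts, 22 high, hold a channel with 5 play each way, sideways and endways; between them the long sides are open over 96 for the fingers. It reaches 91 from the centre along x and 39 along y. Runner_a starts in it, runner_b on the open bench.
- board: plywood drawer side lying flat, fixed, 260 (x) by 120 (y) by 12 thick, with a dark line along the middle of its length; origin at the centre of its underside
- reject_box: open red plastic box, fixed, 250 (x) by 150 (y) by 36 high outside, walls and floor 5; origin at the centre of its underside
- glue_mid (a point): middle of the loose upright yellow glue bottle with an orange tip, 42 by 58, 178 high; a bystander
There are look-alikes about, which are no part of the job. Of the things like the cradle, leave any that is green; of the rest the larger one is meant.

How it is judged:
On the way, in this order (a step that is already met when the one before it is completed fails the run):
1. a runner seated in the cradle is drawn out to its stop (at least 28 mm) (((x of runner_a_mid in the frame of cradle_seat between -0.012 and 0.012 m and y of runner_a_mid in the frame of cradle_seat between -0.01 and 0.01 m and z of runner_a_mid in the frame of cradle_seat between 0.006 and 0.016 m and value of joint runner_a_slide above 0.028 m) or (x of runner_b_mid in the frame of cradle_seat between -0.012 and 0.012 m and y of runner_b_mid in the frame of cradle_seat between -0.01 and 0.01 m and z of runner_b_mid in the frame of cradle_seat between 0.006 and 0.016 m and value of joint runner_b_slide above 0.028 m))), for 0.1 s.
2. with the first runner sorted (fully out on the board, or home in the reject box), the second is drawn out in the cradle to its stop (at least 28 mm) (((x of runner_a_mid in the frame of cradle_seat between -0.012 and 0.012 m and y of runner_a_mid in the frame of cradle_seat between -0.01 and 0.01 m and z of runner_a_mid in the frame of cradle_seat between 0.006 and 0.016 m and value of joint runner_a_slide above 0.028 m and x of runner_b_mid in the frame of board between -0.06 and 0.06 m and y of runner_b_mid in the frame of board between -0.03 and 0.03 m and z of runner_b_mid in the frame of board between 0.017 and 0.03 m and angle between the x axis of runner_b_mid and the x axis of board, either way round below 0.25 rad and angle between runner_b_mid's own z axis and vertical below 0.1 rad and value of joint runner_b_slide above 0.064 m) or (x of runner_a_mid in the frame of cradle_seat between -0.012 and 0.012 m and y of runner_a_mid in the frame of cradle_seat between -0.01 and 0.01 m and z of runner_a_mid in the frame of cradle_seat between 0.006 and 0.016 m and value of joint runner_a_slide above 0.028 m and x of runner_b_mid in the frame of reject_box between -0.06 and 0.06 m and y of runner_b_mid in the frame of reject_box between -0.05 and 0.05 m and z of runner_b_mid in the frame of reject_box between 0 and 0.026 m and angle between runner_b_mid's own z axis and vertical below 0.2 rad and value of joint runner_b_slide below 0.008 m) or (x of runner_b_mid in the frame of cradle_seat between -0.012 and 0.012 m and y of runner_b_mid in the frame of cradle_seat between -0.01 and 0.01 m and z of runner_b_mid in the frame of cradle_seat between 0.006 and 0.016 m and value of joint runner_b_slide above 0.028 m and x of runner_a_mid in the frame of board between -0.06 and 0.06 m and y of runner_a_mid in the frame of board between -0.03 and 0.03 m and z of runner_a_mid in the frame of board between 0.017 and 0.03 m and angle between the x axis of runner_a_mid and the x axis of board, either way round below 0.25 rad and angle between runner_a_mid's own z axis and vertical below 0.1 rad and value of joint runner_a_slide above 0.064 m) or (x of runner_b_mid in the frame of cradle_seat between -0.012 and 0.012 m and y of runner_b_mid in the frame of cradle_seat between -0.01 and 0.01 m and z of runner_b_mid in the frame of cradle_seat between 0.006 and 0.016 m and value of joint runner_b_slide above 0.028 m and x of runner_a_mid in the frame of reject_box between -0.06 and 0.06 m and y of runner_a_mid in the frame of reject_box between -0.05 and 0.05 m and z of runner_a_mid in the frame of reject_box between 0 and 0.026 m and angle between runner_a_mid's own z axis and vertical below 0.2 rad and value of joint runner_a_slide below 0.008 m))), for 0.1 s.
At the end, for the whole second after the job is handed in: The free runner lies flat on the board, channel centre within 60 mm along and 30 mm across of the board's centre, along it within 0.25 rad, drawn out over 64 mm; the binding one lies flat in the reject box, centre within 60 by 50 mm of its centre, under 8 mm from home; both at rest (((x of runner_a_mid in the frame of board between -0.06 and 0.06 m and y of runner_a_mid in the frame of board between -0.03 and 0.03 m and z of runner_a_mid in the frame of board between 0.017 and 0.03 m and angle between the x axis of runner_a_mid and the x axis of board, either way round below 0.25 rad and angle between runner_a_mid's own z axis and vertical below 0.1 rad and value of joint runner_a_slide above 0.064 m and x of runner_b_mid in the frame of reject_box between -0.06 and 0.06 m and y of runner_b_mid in the frame of reject_box between -0.05 and 0.05 m and z of runner_b_mid in the frame of reject_box between 0 and 0.026 m and angle between runner_b_mid's own z axis and vertical below 0.2 rad and value of joint runner_b_slide below 0.008 m and linear speed of each of runner_a, runner_b below 0.02 m/s) or (x of runner_b_mid in the frame of board between -0.06 and 0.06 m and y of runner_b_mid in the frame of board between -0.03 and 0.03 m and z of runner_b_mid in the frame of board between 0.017 and 0.03 m and angle between the x axis of runner_b_mid and the x axis of board, either way round below 0.25 rad and angle between runner_b_mid's own z axis and vertical below 0.1 rad and value of joint runner_b_slide above 0.064 m and x of runner_a_mid in the frame of reject_box between -0.06 and 0.06 m and y of runner_a_mid in the frame of reject_box between -0.05 and 0.05 m and z of runner_a_mid in the frame of reject_box between 0 and 0.026 m and angle between runner_a_mid's own z axis and vertical below 0.2 rad and value of joint runner_a_slide below 0.008 m and linear speed of each of runner_b, runner_a below 0.02 m/s))); the robot touches nothing.
It fails at once if the glue bottle is knocked over (angle between glue_mid's own z axis and vertical above 0.6 rad).
It also fails if it takes over 72 s, if anything falls off the work surface, if the arm or the gripper's body presses on something with over 40 N, if the wrist force passes 120 N, or if a joint passes its speed limit or range.

### The arm

A 6-joint arm with a two-finger parallel gripper is mounted at the origin on a cart in front of the work surface, level with it; the furniture and walls round the work are solid. World frame = base frame: x ahead of the robot, y to its left, z up, the work surface at z = 0. Lengths are in m, angles in rad, forces in N, time in s.
With the tool pointing down it reaches from about 0.3 to 0.85 m from the base axis. Payload 5.4 kg.
Tool frame: the origin (TCP) lies on the centre line of the jaws, within the pads' length; the fingertips stand 19 mm ahead of it and the grasp point (between the pads) is the TCP (r.tip_extent is the distance from the TCP to the fingertips, in m); z points along the fingers, y is the line along which they close (so a half turn about z gives the same grasp; the last joint's range is limited). The gripper opens to 85 mm and grips with 20 to 120 N. Pads are 22 mm wide; open, the fingers measure 114 mm over their backs; the gripper's body (76 mm by 85 mm) begins 54 mm behind the grasp point. The pads swing forward as they close: fully open they stand 13 mm farther back than shut.
Start: joints at [-1.385, 0.158, 1.597, -0, 1.386, -0.21], TCP at [0.222, -0.531, 0.25] pointing down, gripper open.
Joint ranges: [-2.91, 2.91], [-0.94, 2.29], [0.18, 2.7], [-1.29, 4.43], [0.17, 2.64], [-3, 3]. Speed limits (rad/s): [2.57, 2.57, 3.14, 3.14, 3.14, 3.14].

### API

Orientations are given as [roll, pitch, yaw] about the fixed x, y, z axes, in that order (R = Rz(yaw) Ry(pitch) Rx(roll)).
In Python, from bench import sense, imaging, close_job, r gives the robot as it stands.
- The arm moves only by the tool step_arm, never from a script. Its argument "deltas" is one flat list of numbers, 5 for each row, row after row: the shift along the tool's x, y, z each as a share of 25 cm, from -1 to 1, then the turn about the tool's z as a share of 45 degrees, from -1 to 1, then the closure, from -1 (fully open) to 1 (shut). In form: [x, y, z, yaw, grip, x, y, z, yaw, grip, ...]. A call has 1 to 8 rows; each row is the pose to reach, as a shift and turn from the pose commanded when the call began, along the tool's axes at that moment; what a row does not reach only later rows make up. A row lasts 1/12 s, in which the tool goes at most 41.7 mm and 7.16 degrees, less where a joint would pass 70% of its speed; a pose out of reach is approached as far as the arm can. A call with a number of a shift or a turn outside -1 to 1 is refused whole. A call with a gripper value outside its range is refused whole. The fingers move at their own pace and stop on an object; the grip force is fixed at half the most. Time passes only in rows, so rows that repeat a pose let the fingers close. It gives the time, the measured TCP pose, the force, the opening and the grip force at its end, in the units of the state.
- sense(): the state, without advancing time (a new reading comes with each control period).
- imaging.read_camera(name): name is "scene" or "side" or "wrist"; returns (picture, depth): 384x512x3 uint8, red, green, blue; 384x512 float32, m along the optical axis (not along the pixel's ray), 0 where there is no reading.
- imaging.camera_info(name): a dict with "K" (3x3 intrinsics, pixels), "k1" (the pictures are not rectified: a ray, as slopes to the right and down, at radius r is drawn at 1 + k1 r^2 times it, then the intrinsics apply), "R" (3x3) and "t" (3): a world point X has camera coordinates R X + t; the wrist camera has in their place "T_tool_cam" (4x4, takes a point from camera to tool coordinates, whose origin is the TCP and whose axes are the flange's). Camera axes: x right, y down, z forward; pixel columns grow to the right and rows downward; lengths in m; the calibration is good to about 2 mm. A picture is of the moment at which its call begins: read the wrist's pose just before it. camera_info takes no time and is no camera call.
- close_job(): hands the job in; it is judged then, once.
Trained networks look in the newest picture that a camera, given by its name, has taken for a name from the list of things; names that differ only in an ending like _2 or _b are one class to them, and where a whole thing is asked for, a point or a joint stands for the part that bears it (a point fixed in the world has none). Each returns a list of dicts, best first, with "confidence" (0 to 1); they miss things now and then, are a little off and sometimes report something else, mostly with a low value. They report only what shows in the picture. A call takes as long as a camera call. They do not tell look-alikes from the thing itself.
- imaging.recognise(thing, camera): "at" ([row, column] in pixels, amid what is visible of it).
- imaging.cut_out(thing, camera): "pixels" (384x512 bool, what is visible of it) and "at" ([row, column] in pixels, amid what is visible of it).
- imaging.tip_of(thing, camera): "at" ([row, column] in pixels: a listed point, or the origin of a listed thing).
The state is a dict: "time_s": time; "qpos": joint angles; "qd": joint speeds; "tau": joint torques, N m; "position": TCP position; "tcp_rot": TCP orientation; "force": force on the tool from outside, world axes, zero at the start; "ft_torque": the same for the moment, N m; "grip_width": finger opening in m; "grip_force": force on a finger pad.
Only numpy, scipy, OpenCV 4.12 (cv2) and the standard library are available. Lean on these libraries where they do the work, as an engineer would, in place of code of your own. Each camera call takes 0.05 s, during which the arm holds its last target. There are 200 camera calls.

## Working session

There is one attempt and no reset: what is moved stays moved. The work goes in short steps, Python scripts to look and compute and a tool call to move; the robot and the scene stay as the last step left them, time stands still between calls to the robot, and variables do not carry over. Pictures are saved under pics/ and viewed, at most 10 in all, crops included, and the job is handed in when it is done.

Besides the shell and the picture viewer there is one more tool, called after "Request:" as name(argument=value, ...) on one line, values as JSON. step_arm: Moves the arm, as the interface text tells. Its arguments: {"type":"object","properties":{"deltas":{"type":"array","items":{"type":"number"}}},"required":["deltas"]}

```bash
ls; mkdir -p pics; cat > h.py <<'E'
import numpy as np,cv2
from bench import sense,imaging,close_job,r
from scipy.spatial.transform import Rotation as Ro
def cam(n):
    i=imaging.camera_info(n);K=np.array(i['K']);k=i['k1']
    if 'R' in i:
        R=np.array(i['R']);t=np.array(i['t']);return K,k,R.T,-R.T@t
    s=sense();T=np.array(i['T_tool_cam']);Rt=Ro.from_euler('xyz',s['tcp_rot']).as_matrix()
    return K,k,Rt@T[:3,:3],Rt@T[:3,3]+np.array(s['position'])
def rays(c,px):  # px list of [row,col]
    K,k,R,o=c;p=np.array(px,float).reshape(-1,2)[:,::-1].reshape(-1,1,2)
    u=cv2.undistortPoints(p,K,np.array([k,0,0,0.]))[:,0]
    return u,o,R
def onplane(c,px,z):
    u,o,R=rays(c,px);d=np.c_[u,np.ones(len(u))]@R.T
    return o+d*((z-o[2])/d[:,2])[:,None]
def atdepth(c,px,dep):
    u,o,R=rays(c,px);return o+(np.c_[u,np.ones(len(u))]*np.array(dep).reshape(-1,1))@R.T
def cloud(c,dep,mask):
    rc=np.argwhere(mask&(dep>0));return atdepth(c,rc,dep[rc[:,0],rc[:,1]])
def shot(n,f=None):
    c=cam(n);p,d=imaging.read_camera(n)
    if f: cv2.imwrite('pics/'+f,p[:,:,::-1])
    return c,p,d
def rect(P):
    (x,y),(w,h),a=cv2.minAreaRect(P[:,:2].astype(np.float32))
    if w<h: w,h,a=h,w,a+90
    return np.round([x,y,w,h],4),round((a+90)%180-90,1)
E
python3 - <<'E'
from h import *
s=sense();print(s['position'],s['tcp_rot'],s['force'])
ims=[]
for n in ['scene','side']:
    c,p,d=shot(n);q=p[:,:,::-1].copy()
    for th in ['runner_a','runner_b_lug','cradle','board','reject_box','glue_mid']:
        for o in imaging.cut_out(th,n)[:4]:
            P=cloud(c,d,o['pixels'])
            if len(P)<20: print(n,th,o['at'],'few');continue
            print(n,th,round(o['confidence'],2),np.round(o['at']),len(P),np.round(np.median(P,0),3),'z',np.round(np.percentile(P[:,2],[2,98]),3),*rect(P))
    for th in ['runner_a_mid','runner_b_lug','cradle_seat','board','reject_box']:
        for o in imaging.tip_of(th,n)[:4]:
            a=o['at'];print(n,th,'tip',round(o['confidence'],2),np.round(a),np.round(onplane(c,[a],0.01),3))
            cv2.circle(q,(int(a[1]),int(a[0])),3,(255,0,255),1)
    ims.append(q)
cv2.imwrite('pics/s.png',cv2.resize(ims[0],(800,600)))
cv2.imwrite('pics/d.png',cv2.resize(ims[1],(800,600)))
E
```

```text
pics
[ 0.2215704  -0.52998482  0.24930773] [-3.13976081e+00 -4.03018974e-04  3.95805821e-01] [-0.11365809  0.05679905  0.3286915 ]
scene runner_a 0.89 [202. 274.] 358 [ 0.594 -0.112  0.015] z [0.    0.021] [ 0.604  -0.1255  0.15    0.0552] 90.0
scene runner_a 0.75 [231. 287.] 564 [ 0.444 -0.026  0.017] z [0.001 0.042] [ 0.4633 -0.0614  0.2544  0.0774] -86.5
scene runner_b_lug 0.32 [227. 287.] 623 [ 0.444 -0.03   0.017] z [-0.002  0.039] [ 0.4601 -0.0444  0.2184  0.0863] -88.4
scene cradle 0.73 [238. 274.] 251 [0.426 0.058 0.011] z [0.001 0.023] [ 0.446  -0.0117  0.177   0.0737] -89.8
scene cradle 0.52 [266. 219.] 284 [0.405 0.24  0.005] z [-0.002  0.016] [0.4121 0.1998 0.131  0.0743] 86.8
scene cradle 0.48 [226. 236.] 113 [0.58  0.099 0.007] z [0.001 0.015] [0.5843 0.0618 0.1195 0.0518] -75.7
scene cradle 0.22 [217. 308.] 69 [ 0.445 -0.125  0.02 ] z [0.011 0.044] [ 0.4464 -0.068   0.1282  0.0195] 89.5
scene board 0.87 [291. 179.] 3528 [0.401 0.387 0.011] z [0.002 0.015] [0.4238 0.3819 0.2625 0.1211] 2.2
scene reject_box 0.22 [151. 298.] 155 [ 0.706 -0.308  0.124] z [0.042 0.321] [ 0.
[... 1065 characters left out ...]
161. 307.] 1193 [ 0.489 -0.392  0.01 ] z [-0.     0.038] [ 0.4541 -0.2224  0.6709  0.1927] -75.8
side glue_mid 0.67 [146. 253.] 308 [ 0.7   -0.3    0.086] z [0.014 0.16 ] [ 0.7023 -0.305   0.0604  0.0361] -27.3
side runner_a_mid tip 0.61 [217. 286.] [[ 0.439 -0.018  0.01 ]]
side runner_b_lug tip 0.66 [174. 270.] [[ 0.598 -0.249  0.01 ]]
side runner_b_lug tip 0.41 [217. 283.] [[ 0.447 -0.01   0.01 ]]
side cradle_seat tip 0.78 [218. 284.] [[ 0.444 -0.007  0.01 ]]
side cradle_seat tip 0.62 [259. 272.] [[0.405 0.2   0.01 ]]
side cradle_seat tip 0.61 [220. 237.] [[0.588 0.068 0.01 ]]
side board tip 0.6 [299. 243.] [[0.418 0.387 0.01 ]]
side reject_box tip 0.71 [168. 315.] [[ 0.444 -0.367  0.01 ]]
```

View pics/s.png

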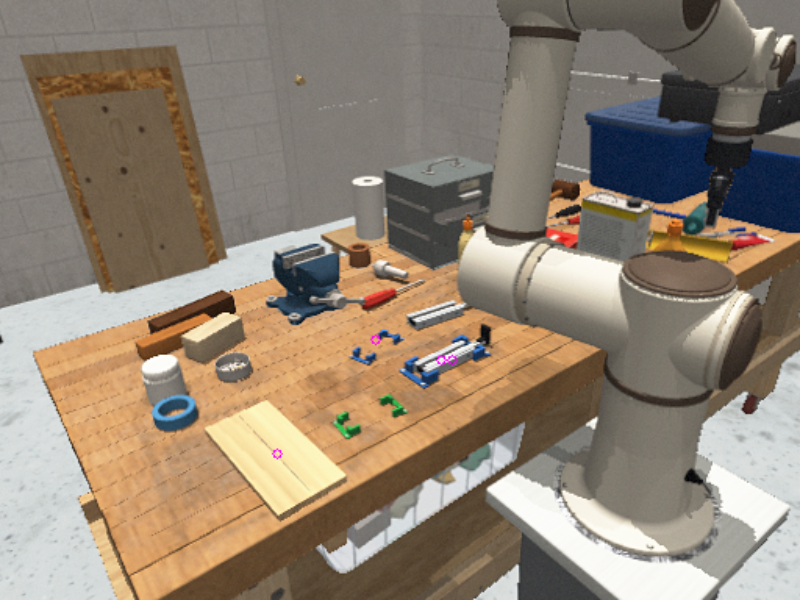

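View pics/d.png

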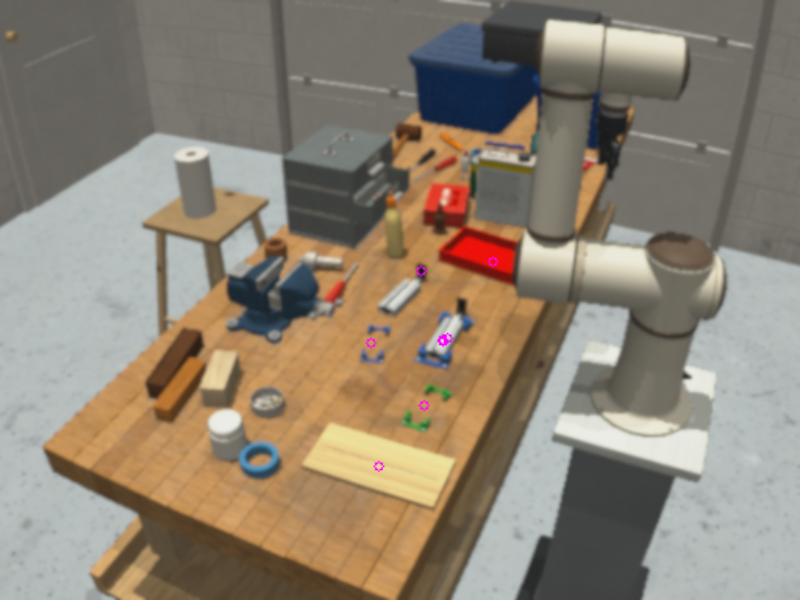

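Scene: the large blue cradle with a runner lies at about (0.444, -0.012), long axis along y with the lug to -y. The other runner is near (0.596, -0.13) with its lug to -y too, and the board is at (0.423, 0.38). The red box is near (0.45, -0.38) and partly hidden, and the glue bottle is at (0.70, -0.30). I'll move in for wrist views.

Request:
step_arm(deltas=[0.8,-0.5,-0.2,-1,-1,0.8,-0.5,-0.2,-1,-1,0.8,-0.5,-0.2,-1,-1,0.8,-0.5,-0.2,-1,-1,0.8,-0.5,-0.2,-1,-1,0.8,-0.5,-0.2,-1,-1,0.8,-0.5,-0.2,-1,-1])

```text
time_s: 1.78
position: [0.3612, -0.3343, 0.3024]
tcp_rot: [3.138, -0.0, 1.192]
force: [0.3, -1.1, 0.2]
grip_width: 0.0853
grip_force: 0.0
```

```bash
python3 - <<'E'
from h import *
s=sense();print(s['time_s'],s['position'],s['tcp_rot'],np.round(s['qpos'],2),s['force'])
i=imaging.camera_info('wrist');print(np.round(i['T_tool_cam'],3),np.round(i['K'],0),i['k1'])
c,p,d=shot('wrist','w1.png')
for th in ['runner_a','reject_box']:
    for o in imaging.cut_out(th,'wrist')[:4]:
        P=cloud(c,d,o['pixels']);print(th,round(o['confidence'],2),np.round(o['at']),len(P),np.round(np.median(P,0),3),'z',np.round(np.percentile(P[:,2],[2,98]),3),*rect(P))
for th in ['runner_b_lug','reject_box']:
    for o in imaging.tip_of(th,'wrist'): print(th,np.round(o['at']),o['confidence'],onplane(c,[o['at']],.03 if 'lug' in th else .005))
E
```

```text
1.7833 [ 0.36118566 -0.33433017  0.30238879] [ 3.13802521e+00 -3.04727012e-04  1.19237039e+00] [-0.99 -0.09  1.75  0.    1.48 -0.62] [ 0.33862459 -1.10685818  0.24529261]
[[-0.001 -0.954 -0.299  0.077]
 [ 1.    -0.001 -0.    -0.   ]
 [ 0.    -0.299  0.954 -0.124]
 [ 0.     0.     0.     1.   ]] [[340.   0. 255.]
 [  0. 340. 191.]
 [  0.   0.   1.]] 0.013543385137652526
reject_box 0.56 [158. 346.] 27147 [ 0.463 -0.382  0.005] z [0.004 0.037] [ 0.4595 -0.3908  0.2747  0.1684] -8.0
reject_box [156. 338.] 0.87 [[ 0.45480719 -0.38119622  0.005     ]]
```

View pics/w1.png

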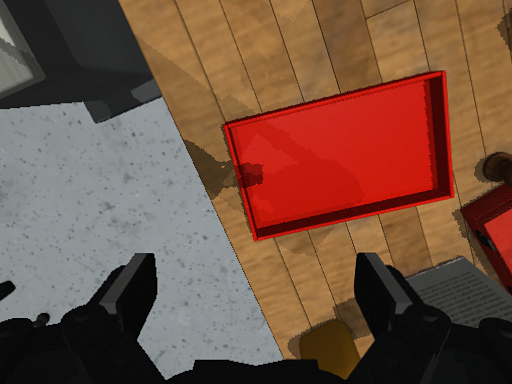

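The red box fills the view, with its rim corners near (125,226), (72,444), (196,453), (240,256) (row, col). Its centre is about (0.457, -0.384) and it is turned slightly. Next is a view of the cradle and runner b.

```bash
python3 - <<'E'
from h import *
P=onplane(cam('wrist'),[(125,226),(72,444),(196,453),(240,256)],.036);print(np.round(P,3),P.mean(0),rect(P))
E
```

```text
[[ 0.34  -0.294  0.036]
 [ 0.578 -0.333  0.036]
 [ 0.556 -0.475  0.036]
 [ 0.316 -0.439  0.036]] [ 0.44760439 -0.38535755  0.036     ] (array([ 0.4477, -0.3858,  0.2424,  0.1461]), -9.1)
```

Request:
step_arm(deltas=[1,0.14,-0.28,-0.482,-1,1,0.14,-0.28,-0.482,-1,1,0.14,-0.28,-0.482,-1,1,0.14,-0.28,-0.482,-1,1,0.14,-0.28,-0.482,-1,1,0.14,-0.28,-0.482,-1,1,0.14,-0.28,-0.482,-1,1,0.14,-0.28,-0.482,-1])

```text
time_s: 2.7
position: [0.4866, -0.1189, 0.3711]
tcp_rot: [3.14, 0.0, 1.562]
force: [-0.3, -0.8, -0.6]
grip_width: 0.0854
grip_force: 0.0
```

```bash
cat >> h.py <<'E'
def find(cut=(),tips=(),z=.01,pic=None,n='wrist'):
    s=sense();print(s['time_s'],np.round(s['position'],4),np.round(s['tcp_rot'],3),np.round(s['qpos'],2),np.round(s['force'],1))
    c,p,d=shot(n,pic)
    for th in cut:
        for o in imaging.cut_out(th,n)[:4]:
            P=cloud(c,d,o['pixels']);
            if len(P)<20: continue
            print(th,round(o['confidence'],2),np.round(o['at']),len(P),'z',np.round(np.percentile(P[:,2],[2,98]),3),*rect(P))
            for lo,hi in [(.015,.026),(.034,.05)]:
                Q=P[(P[:,2]>lo)&(P[:,2]<hi)]
                if len(Q)>15: print('   band',lo,len(Q),'med',np.round(np.median(Q,0),4),*rect(Q))
    for th in tips:
        zz=.03 if 'lug' in th else 0 if 'cradle' in th else z
        for o in imaging.tip_of(th,n): print('tip',th,np.round(o['at']),round(o['confidence'],2),np.round(onplane(c,[o['at']],zz)[0],4))
    return c,p,d
E
python3 - <<'E'
from h import *
find(['runner_a','cradle'],['runner_a_mid','runner_a_lug','cradle_seat'],pic='w2.png')
E
```

```text
2.7 [ 0.4866 -0.1189  0.3711] [3.14  0.    1.562] [-0.48 -0.09  1.62  0.    1.61 -0.47] [-0.3 -0.8 -0.6]
runner_a 0.86 [144. 334.] 3562 z [0.003 0.043] [ 0.6023 -0.145   0.1798  0.0444] 83.3
   band 0.015 2316 med [ 0.601  -0.1199  0.0199] [ 0.6027 -0.1423  0.1727  0.0441] 83.2
   band 0.034 132 med [ 0.5921 -0.2246  0.0435] [ 0.5924 -0.2262  0.0232  0.0097] -9.2
runner_a 0.72 [ 67. 228.] 4166 z [0.001 0.043] [ 0.4501 -0.0406  0.1887  0.0489] -88.4
   band 0.015 2778 med [ 0.4502 -0.0142  0.0199] [ 0.4499 -0.0378  0.1757  0.0441] -89.4
   band 0.034 143 med [ 0.4514 -0.129   0.0436] [ 0.4507 -0.1298  0.0232  0.0098] -0.5
runner_a 0.36 [278. 416.] 1756 z [0.003 0.385] [ 0.6662 -0.2618  0.3987  0.0375] -46.0
   band 0.015 115 med [ 0.6919 -0.2913  0.0209] [ 0.6976 -0.2929  0.0379  0.0119] 20.4
   band 0.034 156 med [ 0.6958 -0.2906  0.0418] [ 0.6982 -0.2928  0.0352  0.0095] 21.0
cradle 0.72 [ 48. 336.] 568 z [-0.     0.016] [0.5998 0.0127 0.0538 0.0293] 16.2
   band 0.015 57 med [0.6135 0.0165 0.0154] [0.5975 0.0167 0.0457 0.0212] 17.4
cradle 0.64 [279. 418.] 1686 z [0.01  0.154] [ 0.6652 -0.2609  0.4014  0.0375] -46.0
   band 0.015 114 med [ 0.6919 -0.2912  0.0209] [ 0.6974 -0.2929  0.0377  0.0117] 21.0
   band 0.034 155 med [ 0.696  -0.2906  0.0417] [ 0.6982 -0.2928  0.0352  0.0095] 21.0
cradle 0.59 [122. 218.] 1496 z [-0.001  0.023] [ 0.4483 -0.0237  0.1722  0.0788] -89.6
   band 0.015 816 med [0.4307 0.0316 0.0217] [ 0.4488 -0.0208  0.1595  0.07  ] -89.3
tip runner_a_mid [ 63. 228.] 0.84 [ 0.452  -0.0139  0.01  ]
tip runner_a_lug [153. 227.] 0.64 [ 0.4474 -0.1311  0.03  ]
```

View pics/w2.png

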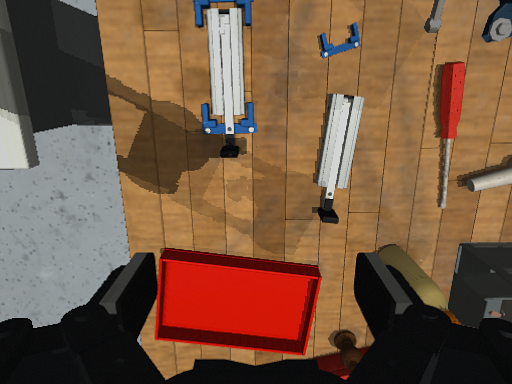

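The view shows runner a in the cradle with its lug at pixel (150,230), about (0.450, -0.130). Runner b's channel is near (140,338) and its lug at (214,327), about (0.592, -0.226). I'll go to lug a.

Request:
step_arm(deltas=[-0.044,-0.146,1,-0.012,-1,-0.044,-0.146,1,-0.012,-1,-0.044,-0.146,1,-0.012,-1,-0.044,-0.146,1,-0.012,-1,-0.044,-0.146,1,-0.012,-1,-0.044,-0.146,1,-0.012,-1,-0.044,-0.146,1,-0.012,-1])

```text
time_s: 3.58
position: [0.4421, -0.1285, 0.1125]
tcp_rot: [-3.128, -0.008, 1.567]
force: [-1.9, 1.3, -1.0]
grip_width: 0.0854
grip_force: 0.0
```

```bash
python3 - <<'E'
from h import *
find(['runner_a','cradle'],['runner_a_mid','runner_a_lug','cradle_seat'],pic='w3.png')
E
```

```text
3.5833 [ 0.4421 -0.1285  0.1125] [-3.128 -0.008  1.567] [-0.55  0.03  2.02 -0.    1.1  -0.54] [-1.9  1.3 -1. ]
runner_a 0.97 [ 81. 272.] 12226 z [0.003 0.044] [ 0.4512 -0.0777  0.1528  0.0492] -89.0
   band 0.015 7495 med [ 0.45   -0.0429  0.02  ] [ 0.4502 -0.0654  0.123   0.044 ] -89.4
   band 0.034 741 med [ 0.4507 -0.1279  0.0436] [ 0.4507 -0.1297  0.0236  0.01  ] 0.5
runner_a 0.94 [211. 480.] 11290 z [0.002 0.021] [ 0.5968 -0.1388  0.1697  0.0528] -81.9
   band 0.015 6508 med [ 0.5916 -0.1347  0.0197] [ 0.602  -0.1394  0.1677  0.0443] 84.5
cradle 0.78 [  5. 486.] 161 z [0.001 0.005] [ 0.5849 -0.005   0.0176  0.0046] -0.3
cradle 0.77 [156. 260.] 3350 z [0.003 0.023] [ 0.4498 -0.0864  0.0786  0.0431] 0.6
   band 0.015 1811 med [ 0.4666 -0.086   0.0218] [ 0.4493 -0.0808  0.07    0.0321] 1.3
tip runner_a_mid [ 23. 269.] 0.63 [ 0.4493 -0.0149  0.01  ]
tip runner_a_lug [216. 270.] 0.76 [ 0.4501 -0.1323  0.03  ]
tip cradle_seat [ 30. 269.] 0.65 [ 0.4499 -0.0174  0.    ]
```

View pics/w3.png

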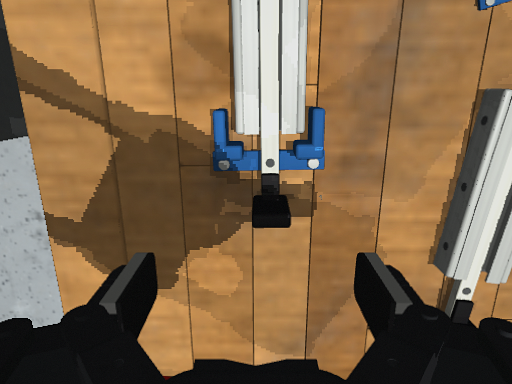

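The black lug is at pixel (210,271), between the fingers, and the cradle's end bracket is at rows 105–170. I'll descend and grip across the lug's width.

Request:
step_arm(deltas=[0,0,0.18,0,-1,0,0,0.356,0,-1,0,0,0.356,0,-1,0,0,0.356,0,-1,0,0,0.356,0,-0.2,0,0,0.356,0,0,0,0,0.356,0,1,0,0,0.356,0,1])

```text
time_s: 4.55
position: [0.4503, -0.1316, 0.0334]
tcp_rot: [3.138, 0.002, 1.569]
force: [0.6, 0.4, -0.6]
grip_width: 0.0389
grip_force: 0.0
```

Request:
step_arm(deltas=[0,0,0,0,1,0,0,0,0,1,0,0,0,0,1,0,0,0,0,1,0,0,0,0,1])

```text
time_s: 4.97
position: [0.4497, -0.1313, 0.0326]
tcp_rot: [3.14, 0.001, 1.569]
force: [-1.2, 0.1, 7.0]
grip_width: 0.023
grip_force: 58.5
```

Request:
step_arm(deltas=[-0.016,0,0,0,1,-0.032,0,0,0,1,-0.048,0,0,0,1,-0.064,0,0,0,1,-0.08,0,0,0,1,-0.096,0,0,0,1,-0.112,0,0,0,1,-0.128,0,0,0,1])

```text
time_s: 5.63
position: [0.449, -0.1623, 0.0318]
tcp_rot: [3.141, -0.002, 1.568]
force: [0.5, 5.9, 5.3]
grip_width: 0.0229
grip_force: 58.6
```

Request:
step_arm(deltas=[-0.004,0,0,0,1,-0.008,0,0,0,1,-0.012,0,0,0,1,-0.016,0,0,0,1])

```text
time_s: 5.97
position: [0.4486, -0.1656, 0.0314]
tcp_rot: [-3.141, -0.003, 1.568]
force: [0.3, 6.2, 7.0]
grip_width: 0.0228
grip_force: 58.8
```

Request:
step_arm(deltas=[-0.004,0,0,0,1,-0.008,0,0,0,1,-0.012,0,0,0,1])

```text
time_s: 6.22
position: [0.4484, -0.1671, 0.031]
tcp_rot: [-3.141, -0.006, 1.567]
force: [1.9, 14.4, 7.1]
grip_width: 0.0232
grip_force: 58.8
```

Runner a stops at about 36–38 mm with the force rising to 14 N, so it is the one that binds. I'll ease off and push it home.

Request:
step_arm(deltas=[0.008,0,0,0,1,0.008,0,0,0,1,0.03,0,0,0,1,0.05,0,0,0,1,0.07,0,0,0,1,0.09,0,0,0,1,0.11,0,0,0,1,0.13,0,0,0,1])

```text
time_s: 6.88
position: [0.4489, -0.1382, 0.0323]
tcp_rot: [-3.141, 0.002, 1.57]
force: [-4.2, -1.9, 10.8]
grip_width: 0.0229
grip_force: 59.2
```

Request:
step_arm(deltas=[0.008,0,0,0,1,0.016,0,0,0,1,0.024,0,0,0,1,0.024,0,0,0,1])

```text
time_s: 7.22
position: [0.4489, -0.1319, 0.0323]
tcp_rot: [-3.141, 0.001, 1.57]
force: [-4.4, -0.5, 10.7]
grip_width: 0.023
grip_force: 59.4
```

Request:
step_arm(deltas=[0.006,0,0,0,1,0.012,0,0,0,1,0.012,0,0,0,1])

```text
time_s: 7.47
position: [0.4489, -0.1291, 0.0324]
tcp_rot: [-3.141, 0.002, 1.57]
force: [-4.6, 0.7, 11.3]
grip_width: 0.0224
grip_force: 59.4
```

Request:
step_arm(deltas=[0.006,0,0,0,1,0.012,0,0,0,1,0.012,0,0,0,1])

```text
time_s: 7.72
position: [0.4493, -0.127, 0.0326]
tcp_rot: [3.141, 0.004, 1.571]
force: [-3.5, -3.5, 9.5]
grip_width: 0.0231
grip_force: 59.1
```

Request:
step_arm(deltas=[0.006,0,0,0,1,0.012,0,0,0,1,0.012,0,0,0,1])

```text
time_s: 7.97
position: [0.4499, -0.1244, 0.0327]
tcp_rot: [3.139, 0.004, 1.57]
force: [-1.4, -5.4, 7.1]
grip_width: 0.0229
grip_force: 58.8
```

```bash
python3 - <<'E'
from h import *
find(['runner_a','cradle'],['runner_a_mid','runner_a_lug'])
E
```

```text
7.9667 [ 0.4499 -0.1244  0.0327] [3.139 0.004 1.57 ] [-0.53  0.19  2.05 -0.    0.9  -0.53] [-1.4 -5.4  7.1]
runner_a 0.95 [327. 505.] 1353 z [0.001 0.019] [ 0.5799 -0.171   0.0612  0.0123] -81.1
   band 0.015 155 med [ 0.5766 -0.1769  0.0168] [ 0.5767 -0.1746  0.0142  0.0029] -88.7
runner_a 0.84 [108. 258.] 25142 z [0.004 0.044] [ 0.4501 -0.0875  0.1443  0.0506] -89.4
   band 0.015 15522 med [ 0.4498 -0.0509  0.02  ] [ 0.4497 -0.0688  0.102   0.0441] -89.7
   band 0.034 2011 med [ 0.4498 -0.1199  0.0435] [ 0.45   -0.123   0.0231  0.0117] 1.2
cradle 0.97 [191. 241.] 7743 z [0.003 0.023] [ 0.4492 -0.0863  0.0814  0.0433] 0.9
   band 0.015 4452 med [ 0.4326 -0.0851  0.0218] [ 0.4494 -0.0807  0.0702  0.0323] 1.1
tip runner_a_mid [  5. 251.] 0.71 [ 0.4484 -0.0185  0.01  ]
tip runner_a_mid [  9. 256.] 0.33 [ 0.4504 -0.0199  0.01  ]
tip runner_a_lug [273. 254.] 0.61 [ 0.4496 -0.123   0.03  ]
```

```bash
cat >> h.py <<'E'
def chanend(cx,n='wrist'):
    c,p,d=shot(n);o=np.ones(d.shape,bool);P=cloud(c,d,o);col=p[d>0].astype(int)
    m=(abs(P[:,0]-cx)<.020)&(abs(P[:,0]-cx)>.012)&(P[:,2]>.0175)&(P[:,2]<.0225)&(abs(col[:,0]-col[:,2])<40)&(col.sum(1)>200)
    y=np.sort(P[m,1]);print('chan end y',len(y),np.round(y[[5,20,60]],4))
    m=(abs(P[:,0]-cx)<.011)&(P[:,2]>.041)&(P[:,2]<.046)&(P[:,1]<-.02)
    y=P[m,1];print('lug y',len(y),np.round(np.percentile(y,[1,50,99]),4))
E
python3 - <<'E'
from h import *
chanend(.45)
E
```

```text
chan end y 7425 [-0.1135 -0.1132 -0.113 ]
lug y 1431 [-0.1279 -0.1219 -0.1179]
```

Request:
step_arm(deltas=[0.006,0,0,0,1,0.012,0,0,0,1,0.012,0,0,0,1])

```text
time_s: 8.52
position: [0.4501, -0.1214, 0.0327]
tcp_rot: [3.139, 0.004, 1.57]
force: [-0.3, -5.2, 5.8]
grip_width: 0.0229
grip_force: 58.8
```

Request:
step_arm(deltas=[0.006,0,0,0,1,0.012,0,0,0,1,0.012,0,0,0,1])

```text
time_s: 8.77
position: [0.4502, -0.1184, 0.0327]
tcp_rot: [3.139, 0.004, 1.57]
force: [-0.1, -5.2, 6.5]
grip_width: 0.0226
grip_force: 58.8
```

```bash
sed -i 's/&(col.sum(1)>200)/\&(col.sum(1)>420)/' h.py; python3 - <<'E'
from h import *
chanend(.45)
c,p,d=shot('wrist');cv2.imwrite('pics/w4.png',p[:,:,::-1])
E
```

```text
chan end y 7213 [-0.0771 -0.0767 -0.0761]
lug y 1420 [-0.1218 -0.1158 -0.1118]
```

View pics/w4.png

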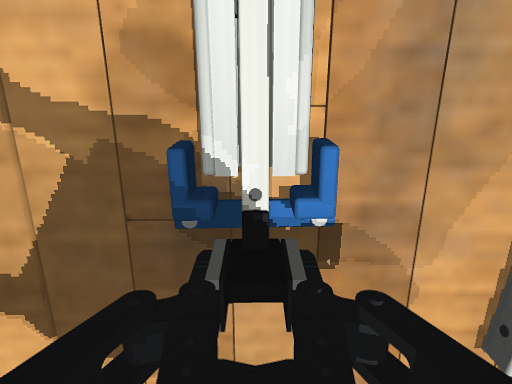

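Picture: the channel end is at row ~175 (y -0.077) and the lug is centred at y -0.117. That 40 mm gap matches fully home. I'll release and regrasp across the channel.

Request:
step_arm(deltas=[0,0,0,0,-0.5,0,0,0,0,-1,0,0,0,0,-1,0,0,-0.14,0,-1,0,0,-0.28,0,-1,0.15,0,-0.28,0,-1,0.3,0,-0.28,0,-1,0.424,0,-0.28,0,-1])

```text
time_s: 9.53
position: [0.4486, -0.0087, 0.1016]
tcp_rot: [3.141, -0.0, 1.568]
force: [0.4, -0.8, -1.4]
grip_width: 0.0856
grip_force: 0.0
```

Request:
step_arm(deltas=[0,0,0,0,-1,0,0,0,0,-1,0,0,0.16,0,-1,0,0,0.3,0,-1,0,0,0.33,0,-1,0,0,0.33,0,-1])

```text
time_s: 10.03
position: [0.4461, -0.0102, 0.0163]
tcp_rot: [-3.135, -0.002, 1.568]
force: [-0.3, 0.1, 0.1]
grip_width: 0.0855
grip_force: 0.0
```

```bash
python3 - <<'E'
from h import *
s=sense();print(r.tip_extent);find(['runner_a'],[])
E
```

```text
0.019
10.0333 [ 0.4461 -0.0102  0.0163] [-3.135e+00 -2.000e-03  1.568e+00] [-0.29  0.18  2.1  -0.    0.87 -0.29] [-0.3  0.1  0.1]
runner_a 0.84 [237. 266.] 26063 z [0.004 0.021] [ 0.4509 -0.0062  0.1192  0.0486] -87.9
   band 0.015 18319 med [0.4476 0.0131 0.02  ] [ 0.4497 -0.0008  0.107   0.0441] -89.8
```

Request:
step_arm(deltas=[0,0,0,0,1,0,0,0,0,1,0,0,0,0,1,0,0,0,0,1,0,0,0,0,1,0,0,0,0,1])

```text
time_s: 10.63
position: [0.45, -0.0106, 0.0202]
tcp_rot: [3.14, 0.001, 1.569]
force: [-2.0, 0.1, 6.5]
grip_width: 0.0426
grip_force: 62.0
```

Request:
step_arm(deltas=[0,0,-0.1,0,1,0,0,-0.25,0,1,0,0,-0.4,0,1,-0.15,0,-0.4,0.15,1,-0.3,0,-0.4,0.3,1,-0.45,0,-0.4,0.45,1,-0.6,0,-0.4,0.6,1,-0.75,0,-0.4,0.75,1])

```text
time_s: 11.3
position: [0.4476, -0.1988, 0.1184]
tcp_rot: [-3.14, -0.0, 0.975]
force: [1.0, 0.3, -5.3]
grip_width: 0.0427
grip_force: 64.9
```

Request:
step_arm(deltas=[-0.1,0.08,0,0.15,1,-0.2,0.16,0,0.3,1,-0.3,0.24,0,0.46,1,-0.4,0.32,0,0.61,1,-0.5,0.4,0,0.77,1,-0.588,0.472,0,0.92,1,-0.588,0.472,0,1,1])

```text
time_s: 11.88
position: [0.4642, -0.3907, 0.1187]
tcp_rot: [3.138, -0.0, 0.186]
force: [-0.2, -0.1, -4.1]
grip_width: 0.0428
grip_force: 65.0
```

Request:
step_arm(deltas=[0,0,0,0.14,1,0,0,0,0.28,1,0,0,0,0.43,1,0,0,0,0.43,1,0,0,0,0.43,1])

```text
time_s: 12.3
position: [0.4643, -0.3849, 0.118]
tcp_rot: [-3.14, 0.001, -0.14]
force: [0.1, 0.2, -5.1]
grip_width: 0.0427
grip_force: 64.9
```

```bash
python3 - <<'E'
from h import *
find(['runner_a','reject_box'],['reject_box'],pic='w5.png',z=.0)
E
```

```text
12.3 [ 0.4643 -0.3849  0.118 ] [-3.14e+00  1.00e-03 -1.40e-01] [-0.89  0.36  1.63 -0.    1.15  0.82] [ 0.1  0.2 -5.1]
runner_a 0.83 [233. 254.] 25737 z [0.101 0.119] [ 0.4302 -0.3794  0.1946  0.0832] -7.8
reject_box 0.83 [103. 251.] 46614 z [0.004 0.037] [ 0.458  -0.3819  0.2537  0.1783] -8.2
   band 0.015 3527 med [ 0.5178 -0.3939  0.0203] [ 0.4525 -0.3806  0.2422  0.1432] -8.4
   band 0.034 7086 med [ 0.5487 -0.3987  0.0358] [ 0.4902 -0.3867  0.1748  0.1506] -8.0
```

View pics/w5.png

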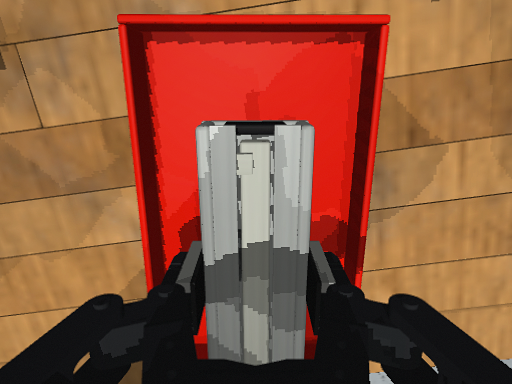

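The runner is centred over the red box, with its channel at columns 197–313 between walls at about 130–375. I'll lower it and release.

Request:
step_arm(deltas=[0,0,0.1,0,1,0,0,0.2,0,1,0,0,0.28,0,1,0,0,0.33,0,1,0,0,0.355,0,1,0,0,0.37,0,1,0,0,0.372,0,1,0,0,0.372,0,1])

```text
time_s: 13.17
position: [0.4654, -0.3863, 0.0269]
tcp_rot: [3.14, -0.002, -0.143]
force: [0.6, 0.4, -4.2]
grip_width: 0.0429
grip_force: 65.0
```

Request:
step_arm(deltas=[0,0,0,0,-0.4,0,0,0,0,-0.5,0,0,0,0,-0.5,0,0,-0.04,0,-0.5,0,0,-0.15,0,-0.5,0,0,-0.32,0,-0.5,0,0,-0.48,0,-0.5])

```text
time_s: 13.75
position: [0.4643, -0.3849, 0.1475]
tcp_rot: [-3.141, 0.001, -0.143]
force: [0.9, -1.1, 0.3]
grip_width: 0.0636
grip_force: 0.0
```

```bash
python3 - <<'E'
from h import *
find(['runner_a','reject_box'],['runner_a_mid'],z=.015)
E
```

```text
13.75 [ 0.4643 -0.3849  0.1475] [-3.141e+00  1.000e-03 -1.430e-01] [-0.89  0.33  1.61  0.    1.21  0.82] [ 0.9 -1.1  0.3]
runner_a 0.63 [196. 260.] 10822 z [0.009 0.048] [ 0.4415 -0.3819  0.1742  0.0456] -7.9
   band 0.015 8945 med [ 0.465  -0.3847  0.0245] [ 0.4446 -0.3831  0.1676  0.044 ] -7.8
   band 0.034 616 med [ 0.3634 -0.3719  0.047 ] [ 0.3604 -0.3716  0.0233  0.0108] 82.0
runner_a 0.63 [41.  7.] 725 z [0.005 0.026] [ 0.5938 -0.227   0.0262  0.0148] -14.1
   band 0.015 360 med [ 0.5896 -0.2314  0.0195] [ 0.5916 -0.2313  0.0246  0.0071] -20.0
reject_box 0.91 [157. 226.] 52704 z [0.004 0.037] [ 0.4398 -0.3797  0.2898  0.1732] -7.6
   band 0.015 3530 med [ 0.467  -0.3772  0.0209] [ 0.4525 -0.3807  0.2419  0.1427] -8.2
   band 0.034 6204 med [ 0.5279 -0.3879  0.0358] [ 0.4531 -0.3811  0.2501  0.1504] -8.1
tip runner_a_mid [188. 258.] 0.66 [ 0.4632 -0.3865  0.015 ]
```

The binding runner lies flat in the box, centred to about 12 mm. Next is runner b, at (0.605, -0.121) and 83°.

Request:
step_arm(deltas=[0.03,-0.1,-0.05,-0.15,-1,0.06,-0.2,-0.05,-0.3,-1,0.1,-0.3,-0.05,-0.45,-1,0.13,-0.38,-0.05,-0.6,-1,0.16,-0.45,-0.05,-0.75,-1,0.18,-0.5,-0.05,-0.9,-1,0.2,-0.565,-0.05,-1,-1])

```text
time_s: 14.53
position: [0.5338, -0.2516, 0.1566]
tcp_rot: [-3.139, 0.001, 0.648]
force: [0.3, -0.2, -0.3]
grip_width: 0.0853
grip_force: 0.0
```

```bash
cat >> h.py <<'E'
def go(x,y,z,yaw):
    s=sense();p=np.array(s['position']);R=Ro.from_euler('xyz',s['tcp_rot']).as_matrix();ps=s['tcp_rot'][2]
    d=R.T@(np.array([x,y,z])-p);print('shares',np.round(d/.25,3),'turn',np.round(-np.rad2deg((yaw-ps+np.pi)%(2*np.pi)-np.pi)/45,3))
E
python3 - <<'E'
from h import *
s=sense();print(s['position'],s['tcp_rot']);go(.605,-.121,.12,1.452)
E
```

```text
[ 0.5338109  -0.25156957  0.15664544] [-3.13868301e+00  1.08552046e-03  6.48146638e-01]
shares [ 0.542 -0.244  0.147] turn -1.023
```

Request:
step_arm(deltas=[0.09,-0.04,0,-0.15,-1,0.18,-0.08,0,-0.3,-1,0.27,-0.12,0,-0.45,-1,0.36,-0.16,0.05,-0.6,-1,0.45,-0.2,0.1,-0.75,-1,0.54,-0.244,0.147,-0.9,-1,0.54,-0.244,0.147,-1,-1,0.54,-0.244,0.147,-1,-1])

```text
time_s: 15.2
position: [0.6045, -0.121, 0.1187]
tcp_rot: [-3.136, -0.001, 1.432]
force: [0.6, -0.9, 0.2]
grip_width: 0.0854
grip_force: 0.0
```

```bash
python3 - <<'E'
from h import *
find(['runner_b'],['runner_b_mid'])
go(.605,-.121,.0205,1.452)
E
```

```text
15.2 [ 0.6045 -0.121   0.1187] [-3.136e+00 -1.000e-03  1.432e+00] [-0.39  0.39  1.58 -0.    1.17 -0.25] [ 0.6 -0.9  0.2]
runner_b 0.84 [203. 257.] 13306 z [0.003 0.043] [ 0.6003 -0.1645  0.2188  0.0487] 82.7
   band 0.015 8641 med [ 0.6032 -0.1155  0.0199] [ 0.6033 -0.14    0.1689  0.0442] 83.2
   band 0.034 640 med [ 0.5933 -0.2229  0.0429] [ 0.5932 -0.226   0.0239  0.0113] -3.5
tip runner_b_mid [196. 260.] 0.61 [ 0.607  -0.1209  0.01  ]
shares [ 0.01  -0.003  0.403] turn -0.034
```

Request:
step_arm(deltas=[0,0,0.15,-0.025,-1,0,0,0.3,-0.025,-1,0,0,0.395,-0.025,-1,0,0,0.395,-0.025,-1,0,0,0.395,-0.025,0,0,0,0.395,-0.025,1,0,0,0.395,-0.025,1,0,0,0.395,-0.025,1])

```text
time_s: 16.02
position: [0.6076, -0.1241, 0.0259]
tcp_rot: [3.138, 0.001, 1.447]
force: [0.9, -0.5, -3.6]
grip_width: 0.0423
grip_force: 62.5
```

Request:
step_arm(deltas=[0,0,0,0,1,0,0,0,0,1,0,0,0,0,1,0,0,-0.1,0,1,0,0,-0.25,0,1,0,0,-0.4,0,1,0,0,-0.4,0,1])

```text
time_s: 16.6
position: [0.6111, -0.1251, 0.1326]
tcp_rot: [3.126, 0.004, 1.447]
force: [2.9, -1.3, -2.6]
grip_width: 0.0426
grip_force: 63.8
```

```bash
python3 - <<'E'
from h import *
s=sense();print(s['position'],s['tcp_rot'])
c,p,d=shot('wrist')
for o in imaging.cut_out('runner_b','wrist')[:1]:
    P=cloud(c,d,o['pixels']);Q=P[abs(P[:,2]-np.median(P[:,2]))<.006];print(np.percentile(P[:,2],[2,50,98]),rect(Q),rect(P))
    L=P[P[:,2]>np.median(P[:,2])+.015];print(len(L),np.median(L,0) if len(L) else 0)
    R=Ro.from_euler('xyz',s['tcp_rot']).as_matrix();T=(Q-s['position'])@R;print('tool x/y range',np.percentile(T,[.5,99.5],0))
go(.450,-.017,.118,1.571)
E
```

```text
[ 0.611142   -0.12508561  0.13260167] [3.12592588 0.0042295  1.44743642]
[0.11015605 0.12620286 0.12782072] (array([ 0.6126, -0.1191,  0.1242,  0.0453]), 83.1) (array([ 0.607 , -0.176 ,  0.2385,  0.0876]), 83.1)
5 [ 0.61344295 -0.11445263  0.1874213 ]
tool x/y range [[-0.05200674 -0.0216321   0.00433964]
 [ 0.0680289   0.02157523  0.01241571]]
shares [ 0.346 -0.677  0.025] turn -0.157
```

Request:
step_arm(deltas=[0.06,-0.14,0,-0.03,1,0.12,-0.27,0,-0.07,1,0.18,-0.4,0,-0.1,1,0.25,-0.54,0,-0.13,1,0.33,-0.66,0,-0.17,1,0.336,-0.677,0,-0.17,1,0.336,-0.677,0,-0.17,1,0.336,-0.677,0,-0.17,1])

```text
time_s: 17.37
position: [0.4473, -0.0186, 0.1215]
tcp_rot: [-3.14, -0.001, 1.581]
force: [0.1, 0.0, -5.2]
grip_width: 0.0424
grip_force: 64.2
```

```bash
python3 - <<'E'
from h import *
s=sense();print(s['position'],s['tcp_rot'],s['time_s'])
c,p,d=shot('wrist','w6.png');P=cloud(c,d,np.ones(d.shape,bool));col=p[d>0].astype(int)
b=(col[:,2]>col[:,0]+50)&(P[:,2]<.03)&(P[:,2]>.015)&(abs(P[:,0]-.45)<.06)
B=P[b];up=B[B[:,1]>0];print('posts',len(B),rect(B),'far',rect(up) if len(up)>9 else 0,np.percentile(up[:,1],[2,98]) if len(up) else 0)
o=imaging.cut_out('runner_b','wrist')[0];Q=cloud(c,d,o['pixels']);z=np.median(Q[:,2]);Q=Q[abs(Q[:,2]-z)<.004];print('chan',z,rect(Q),np.percentile(Q[:,1],[1,99]),np.percentile(Q[:,0],[1,99]))
E
```

```text
[ 0.44731663 -0.01857613  0.12150619] [-3.13966034e+00 -5.05121388e-04  1.58116863e+00] 17.3667
posts 1204 (array([0.4472, 0.054 , 0.0696, 0.02  ]), -1.0) far (array([0.4472, 0.054 , 0.0696, 0.02  ]), -1.0) [0.04578296 0.06281828]
chan 0.11523907011364141 (array([ 0.4473, -0.0084,  0.1162,  0.0443]), -89.3) [-0.06343473  0.04896933] [0.42567691 0.46852399]
```

View pics/w6.png

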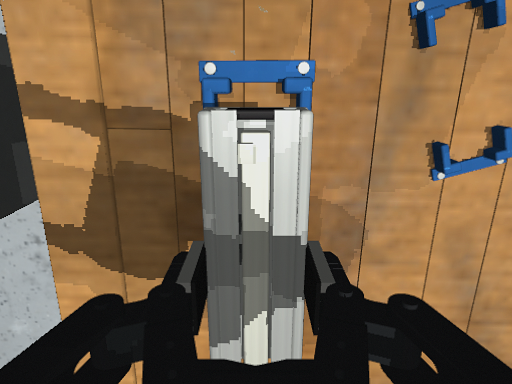

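The far bracket's posts (row ~70–105, cols 200–315) line up with the held channel, and only about 1 mm of correction is needed. I'll lower it.

Request:
step_arm(deltas=[-0.004,0.004,0,-0.008,1,-0.004,0.004,0.08,-0.008,1,-0.004,0.004,0.16,-0.008,1,-0.004,0.004,0.22,-0.008,1,-0.004,0.004,0.26,-0.008,1,-0.004,0.004,0.285,-0.008,1,-0.004,0.004,0.285,-0.008,1])

```text
time_s: 18.05
position: [0.4488, -0.02, 0.0504]
tcp_rot: [-3.139, -0.001, 1.587]
force: [-0.8, 1.0, -5.6]
grip_width: 0.0422
grip_force: 64.2
```

Request:
step_arm(deltas=[0,0,0.02,0,1,0,0,0.04,0,1,0,0,0.06,0,1,0,0,0.075,0,1,0,0,0.085,0,1,0,0,0.088,0,1,0,0,0.088,0,1])

```text
time_s: 18.63
position: [0.4491, -0.0199, 0.0294]
tcp_rot: [-3.141, -0.0, 1.587]
force: [0.4, -0.6, -5.1]
grip_width: 0.042
grip_force: 64.2
```

Request:
step_arm(deltas=[0,0,0.008,0,1,0,0,0.01,0,1,0,0,0.01,0,-0.5,0,0,0.01,0,-0.7,0,0,0.01,0,-0.7,0,0,-0.1,0,-1,0,0,-0.25,0,-1,-0.1,0,-0.3,0,-1])

```text
time_s: 19.3
position: [0.452, -0.0436, 0.109]
tcp_rot: [3.135, 0.001, 1.591]
force: [1.1, 0.2, 1.3]
grip_width: 0.0856
grip_force: 0.0
```

Request:
step_arm(deltas=[-0.1,0,0,0,-1,-0.2,0,0,0,-1,-0.308,0,0,0,-1,-0.308,0,0,0,-1,-0.308,0,0,0,-1])

```text
time_s: 19.72
position: [0.4515, -0.1231, 0.1052]
tcp_rot: [3.14, 0.001, 1.585]
force: [-0.1, 0.0, 0.2]
grip_width: 0.0854
grip_force: 0.0
```

```bash
python3 - <<'E'
from h import *
find(['runner_b'],['runner_b_lug'])
chanend(.449)
E
```

```text
19.7167 [ 0.4515 -0.1231  0.1052] [3.140e+00 1.000e-03 1.585e+00] [-0.53  0.05  2.02  0.    1.07 -0.54] [-0.1  0.   0.2]
runner_b 0.84 [ 84. 253.] 13112 z [0.004 0.044] [ 0.4501 -0.0733  0.1494  0.0487] -89.5
   band 0.015 8350 med [ 0.4505 -0.0417  0.02  ] [ 0.4501 -0.0611  0.12    0.0443] -88.9
   band 0.034 788 med [ 0.4513 -0.1214  0.0436] [ 0.4511 -0.123   0.0236  0.0098] 0.2
tip runner_b_lug [213. 254.] 0.6 [ 0.4508 -0.1225  0.03  ]
chan end y 4018 [-0.081  -0.0808 -0.0797]
lug y 567 [-0.1279 -0.1225 -0.1184]
```

Runner b is seated flat, with its lug at (0.451, -0.123). I'll grip the lug and draw it.

Request:
step_arm(deltas=[0,0,0.15,0,-1,0,0,0.296,0,-0.4,0,0,0.296,0,0,0,0,0.296,0,1,0,0,0.296,0,1,0,0,0.296,0,1,0,0,0.296,0,1,0,0,0.296,0,1])

```text
time_s: 20.58
position: [0.4528, -0.1228, 0.033]
tcp_rot: [3.138, 0.002, 1.588]
force: [-0.9, 0.7, 6.7]
grip_width: 0.0229
grip_force: 58.7
```

Request:
step_arm(deltas=[-0.02,0,0,0,1,-0.04,0,0,0,1,-0.06,0,0,0,1,-0.08,0,0,0,1,-0.1,0,0,0,1,-0.112,0,0,0,1,-0.124,0,0,0,1,-0.136,0,0,0,1])

```text
time_s: 21.25
position: [0.4535, -0.1569, 0.0328]
tcp_rot: [3.137, 0.002, 1.586]
force: [1.8, 1.8, 4.9]
grip_width: 0.0226
grip_force: 58.6
```

Request:
step_arm(deltas=[-0.006,0,0,0,1,-0.012,0,0,0,1,-0.018,0,0,0,1,-0.024,0,0,0,1])

```text
time_s: 21.58
position: [0.4535, -0.1628, 0.0326]
tcp_rot: [3.137, 0.002, 1.586]
force: [1.3, 2.0, 6.2]
grip_width: 0.023
grip_force: 58.7
```

Request:
step_arm(deltas=[-0.006,0,0,0,1,-0.012,0,0,0,1,-0.018,0,0,0,1,-0.024,0,0,0,1])

```text
time_s: 21.92
position: [0.4536, -0.1687, 0.0326]
tcp_rot: [3.137, 0.002, 1.586]
force: [1.8, 1.7, 4.6]
grip_width: 0.0231
grip_force: 58.7
```

It is past 46 mm with under 2 N, so runner b is the free one. I'll continue to the full stop.

Request:
step_arm(deltas=[-0.012,0,0,0,1,-0.024,0,0,0,1,-0.036,0,0,0,1,-0.048,0,0,0,1,-0.06,0,0,0,1,-0.072,0,0,0,1,-0.08,0,0,0,1])

```text
time_s: 22.5
position: [0.4537, -0.1889, 0.0321]
tcp_rot: [3.138, 0.001, 1.586]
force: [3.0, 1.4, 5.1]
grip_width: 0.0229
grip_force: 58.7
```

Request:
step_arm(deltas=[-0.004,0,0,0,1,-0.008,0,0,0,1,-0.012,0,0,0,1,-0.012,0,0,0,1])

```text
time_s: 22.83
position: [0.4534, -0.1914, 0.0318]
tcp_rot: [3.138, 0.001, 1.586]
force: [3.0, 1.3, 4.7]
grip_width: 0.0234
grip_force: 58.8
```

Request:
step_arm(deltas=[-0.004,0,0,0,1,-0.008,0,0,0,1,-0.008,0,0,0,1])

```text
time_s: 23.08
position: [0.4529, -0.1924, 0.0313]
tcp_rot: [3.14, -0.001, 1.586]
force: [2.4, 4.8, 5.3]
grip_width: 0.0227
grip_force: 58.8
```

Request:
step_arm(deltas=[-0.004,0,0,0,1,-0.008,0,0,0,1,-0.008,0,0,0,1])

```text
time_s: 23.33
position: [0.4524, -0.194, 0.0311]
tcp_rot: [3.141, -0.002, 1.586]
force: [1.5, 5.1, 4.8]
grip_width: 0.0232
grip_force: 58.8
```

Request:
step_arm(deltas=[-0.004,0,0,0,1,-0.008,0,0,0,1,-0.008,0,0,0,1])

```text
time_s: 23.58
position: [0.4522, -0.1958, 0.0309]
tcp_rot: [-3.141, -0.003, 1.587]
force: [1.4, 6.1, 5.5]
grip_width: 0.0229
grip_force: 58.8
```

```bash
python3 - <<'E'
from h import *
s=sense();print(s['force'],s['position'])
chanend(.449)
E
```

```text
[1.40318401 6.08674721 5.45958261] [ 0.45216113 -0.19579158  0.03089573]Traceback (most recent call last):
  File "<stdin>", line 3, in <module>
  File "h.py", line 47, in chanend
    y=np.sort(P[m,1]);print('chan end y',len(y),np.round(y[[5,20,60]],4))
                                                         ~^^^^^^^^^^^
IndexError: index 5 is out of bounds for axis 0 with size 0
```

Request:
step_arm(deltas=[0.002,0,0,0,-0.5,0.002,0,0,0,-1,0.002,0,0,0,-1,0.002,0,-0.15,0,-1,0,0,-0.3,0,-1,0.15,0,-0.45,0,-1,0.3,0,-0.45,0,-1,0.4,0,-0.45,0,-1])

```text
time_s: 24.3
position: [0.452, -0.0964, 0.1462]
tcp_rot: [3.136, 0.003, 1.586]
force: [0.6, 0.6, -0.2]
grip_width: 0.0852
grip_force: 0.0
```

Request:
step_arm(deltas=[0,0,0,0,-1,0,0,0,0,-1])

```text
time_s: 24.47
position: [0.4503, -0.0959, 0.143]
tcp_rot: [-3.141, 0.001, 1.59]
force: [-0.8, -0.5, -0.6]
grip_width: 0.0853
grip_force: 0.0
```

```bash
python3 - <<'E'
from h import *
find(['runner_b'],['runner_b_mid','runner_b_lug'])
chanend(.449)
go(.449,-.027,.022,1.587)
E
```

```text
24.4667 [ 0.4503 -0.0959  0.143 ] [-3.141e+00  1.000e-03  1.590e+00] [-0.47 -0.03  2.02 -0.    1.15 -0.49] [-0.8 -0.5 -0.6]
runner_b 0.56 [104. 254.] 13903 z [0.003 0.043] [ 0.4489 -0.0893  0.2517  0.0478] -88.6
   band 0.015 8342 med [ 0.4504 -0.0254  0.02  ] [ 0.4491 -0.0797  0.2258  0.0441] -88.5
   band 0.034 515 med [ 0.4518 -0.1919  0.0432] [ 0.4523 -0.1948  0.0232  0.0105] 2.8
tip runner_b_mid [ 88. 253.] 0.56 [ 0.4474 -0.0211  0.01  ]
tip runner_b_lug [309. 252.] 0.91 [ 0.4497 -0.1943  0.03  ]
chan end y 3803 [-0.0849 -0.0836 -0.0815]
lug y 292 [-0.1998 -0.1941 -0.1904]
shares [ 0.284 -0.001  0.483] turn -0.002
```

Gap is 110 mm, so it is fully out. I'll regrasp the channel and lift.

Request:
step_arm(deltas=[0.14,0,0,0,-1,0.288,0,0,0,-1,0.288,0,0.1,0,-1,0.288,0,0.25,0,-1,0.288,0,0.4,0,-1,0.288,0,0.487,0,-1,0.288,0,0.487,0,-0.5,0.288,0,0.487,0,0])

```text
time_s: 25.38
position: [0.4486, -0.0252, 0.0206]
tcp_rot: [-3.139, -0.001, 1.586]
force: [0.8, -0.5, 0.7]
grip_width: 0.0638
grip_force: 0.0
```

Request:
step_arm(deltas=[0,0,0,0,1,0,0,0,0,1,0,0,0,0,1,0,0,0,0,1,0,0,0,0,1])

```text
time_s: 25.8
position: [0.4512, -0.0258, 0.0234]
tcp_rot: [3.138, 0.002, 1.587]
force: [-1.4, -1.2, 7.3]
grip_width: 0.0428
grip_force: 63.0
```

Request:
step_arm(deltas=[0,0,-0.06,0,1,0,0,-0.15,0,1,0,0,-0.3,0,1,0,0,-0.45,0,1,0,0,-0.5,0,1,0,0,-0.5,0,1])

```text
time_s: 26.3
position: [0.4522, -0.0258, 0.1507]
tcp_rot: [3.132, 0.003, 1.587]
force: [0.0, -0.3, -5.7]
grip_width: 0.0425
grip_force: 63.4
```

```bash
python3 - <<'E'
from h import *
s=sense();print(s['position'],s['tcp_rot'])
c,p,d=shot('wrist')
o=imaging.cut_out('runner_b','wrist')[0];P=cloud(c,d,o['pixels']);z=np.median(P[:,2]);Q=P[abs(P[:,2]-z)<.006]
R=Ro.from_euler('xyz',s['tcp_rot']).as_matrix();T=(Q-s['position'])@R;print(z,rect(Q),'tool range',np.percentile(T,[.5,99.5],0))
go(.423,.38,.13,.038)
E
```

```text
[ 0.45224978 -0.02576073  0.15073571] [3.13247206e+00 3.00397486e-03 1.58727075e+00]
0.14689413078405833 (array([ 0.4522, -0.0178,  0.1235,  0.0443]), -89.0) tool range [[-0.04965555 -0.02164797  0.00177535]
 [ 0.06945674  0.02160945  0.00986022]]
shares [ 1.62  -0.077  0.064] turn 1.972
```

Request:
step_arm(deltas=[0.15,0,0,0,1,0.3,0,0,0.05,1,0.45,-0.02,0,0.15,1,0.6,-0.04,0,0.3,1,0.75,-0.05,0,0.45,1,0.88,-0.06,0,0.6,1,1,-0.077,0,0.75,1,1,-0.077,0,0.9,1])

```text
time_s: 27.07
position: [0.4227, 0.2286, 0.1433]
tcp_rot: [-3.136, 0.002, 0.91]
force: [-0.3, 0.5, -5.3]
grip_width: 0.0424
grip_force: 63.4
```

```bash
python3 - <<'E'
from h import *
print(sense()['position'],sense()['tcp_rot']);go(.419,.38,.15,.038)
E
```

```text
[0.4227017  0.22863628 0.14330937] [-3.13612948e+00  2.42084817e-03  9.10042330e-01]
shares [ 0.469 -0.383 -0.026] turn 1.11
```

Request:
step_arm(deltas=[0.1,-0.08,0,0.15,1,0.2,-0.16,0,0.3,1,0.3,-0.24,0,0.45,1,0.4,-0.32,0,0.6,1,0.469,-0.383,0,0.75,1,0.469,-0.383,0,0.9,1,0.469,-0.383,0,1,1,0.469,-0.383,0,1,1])

```text
time_s: 27.73
position: [0.42, 0.3755, 0.1428]
tcp_rot: [3.139, 0.006, 0.126]
force: [0.3, -0.2, -5.8]
grip_width: 0.0422
grip_force: 63.6
```

```bash
python3 - <<'E'
from h import *
c,p,d=find(['board'],['board'],z=.0,pic='w7.png')
o=imaging.cut_out('runner_b','wrist')[0];P=cloud(c,d,o['pixels']);z=np.median(P[:,2]);Q=P[abs(P[:,2]-z)<.006];print(z,rect(Q))
P=cloud(c,d,np.ones(d.shape,bool));B=P[(P[:,2]>.008)&(P[:,2]<.016)];print(rect(B),np.median(B[:,2]))
go(.419,.38,.15,.038)
E
```

```text
27.7333 [0.42   0.3755 0.1428] [3.139 0.006 0.126] [ 0.51  0.24  1.73 -0.    1.18  1.96] [ 0.3 -0.2 -5.8]
board 0.72 [ 64. 250.] 24029 z [0.011 0.014] [0.4273 0.38   0.2588 0.1236] 2.3
board 0.59 [223. 258.] 27062 z [0.123 0.14 ] [-0.0444  0.3087  1.0779  0.0658] 9.3
0.13885384479351787 (array([0.4273, 0.3768, 0.1239, 0.0442]), 7.3)
(array([0.4388, 0.3086, 0.2869, 0.25  ]), -80.1) 0.012130753476720518
shares [-0.007 -0.02  -0.02 ] turn 0.114
```

View pics/w7.png

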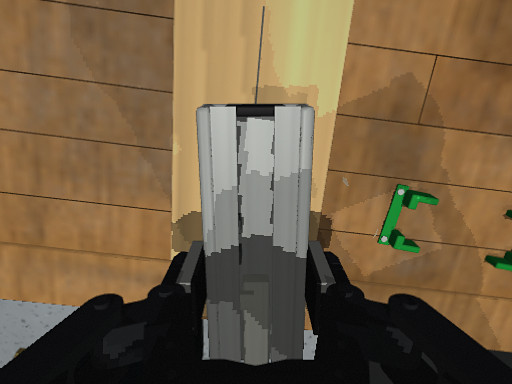

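The dark line (col ~260) runs under the channel and the board's axis is about 5° off the tool. I'll correct that and lower the runner.

Request:
step_arm(deltas=[0.006,-0.018,0,0.11,1,0.006,-0.018,0.1,0.11,1,0.006,-0.018,0.2,0.11,1,0.006,-0.018,0.3,0.11,1,0.006,-0.018,0.37,0.11,1,0.006,-0.018,0.4,0.11,1,0.006,-0.018,0.412,0.11,1,0.006,-0.018,0.412,0.11,1])

```text
time_s: 28.6
position: [0.4231, 0.3805, 0.0432]
tcp_rot: [3.141, 0.0, 0.04]
force: [0.1, 0.1, -5.1]
grip_width: 0.0422
grip_force: 63.6
```

Request:
step_arm(deltas=[0,0,0.004,0,1,0,0,0.008,0,1,0,0,0.012,0,1,0,0,0.012,0,1])

```text
time_s: 28.93
position: [0.4235, 0.381, 0.041]
tcp_rot: [-3.141, -0.001, 0.04]
force: [0.3, -0.1, -6.0]
grip_width: 0.0423
grip_force: 63.6
```

Request:
step_arm(deltas=[0,0,0.006,0,1,0,0,0.012,0,1,0,0,0.016,0,1,0,0,0.016,0,1])

```text
time_s: 29.27
position: [0.4228, 0.3806, 0.036]
tcp_rot: [3.141, 0.001, 0.04]
force: [-0.6, -0.2, -6.1]
grip_width: 0.0425
grip_force: 63.6
```

Request:
step_arm(deltas=[0,0,0.004,0,1,0,0,0.004,0,1])

```text
time_s: 29.43
position: [0.4231, 0.3807, 0.0355]
tcp_rot: [3.142, 0.0, 0.04]
force: [-0.0, -0.4, -3.0]
grip_width: 0.0426
grip_force: 63.9
```

Contact is starting (the load fell to 3 N). I'll release and back off.

Request:
step_arm(deltas=[0,0,0.002,0,-0.3,0,0,0.002,0,-0.5,0,0,0.002,0,-0.6,0,0,-0.04,0,-0.6,0,0,-0.15,0,-0.6,0,0,-0.3,0,-0.6,0,0,-0.46,0,-0.6,0,0,-0.6,0,-0.6])

```text
time_s: 30.1
position: [0.4234, 0.3809, 0.189]
tcp_rot: [-3.14, -0.002, 0.04]
force: [0.2, 0.3, 0.5]
grip_width: 0.0682
grip_force: 0.0
```

Request:
step_arm(deltas=[0.1,0,-0.1,0,-0.6,0.2,0,-0.2,0,-0.6,0.2,0,-0.2,0,-0.6,0.2,0,-0.2,0,-0.6])

```text
time_s: 30.43
position: [0.4748, 0.3831, 0.2383]
tcp_rot: [-3.139, -0.005, 0.039]
force: [0.1, -0.2, -0.6]
grip_width: 0.0682
grip_force: 0.0
```

```bash
sed -i 's/\[(.015,.026),(.034,.05)\]/[(.028,.036),(.045,.06)]/' h.py; python3 - <<'E'
from h import *
c,p,d=find(['runner_b','board'],['runner_b_mid','runner_b_lug','board'],z=.022,pic='w8.png')
E
```

```text
30.4333 [0.4748 0.3831 0.2383] [-3.139 -0.005  0.039] [0.48 0.25 1.51 0.   1.37 2.01] [ 0.1 -0.2 -0.6]
runner_b 0.83 [216. 258.] 6346 z [0.015 0.05 ] [-0.0292  0.3748  1.043   0.0916] 3.6
   band 0.028 3631 med [0.4283 0.3776 0.032 ] [0.3747 0.3793 0.236  0.044 ] 2.4
   band 0.045 199 med [0.2577 0.3751 0.0524] [0.2562 0.374  0.0229 0.0064] -89.6
board 0.62 [176. 235.] 19273 z [0.011 0.014] [0.4256 0.3808 0.2592 0.1216] 2.3
tip runner_b_mid [205. 257.] 0.69 [0.4309 0.3812 0.022 ]
tip runner_b_mid [202. 254.] 0.53 [0.4334 0.3842 0.022 ]
```

View pics/w8.png

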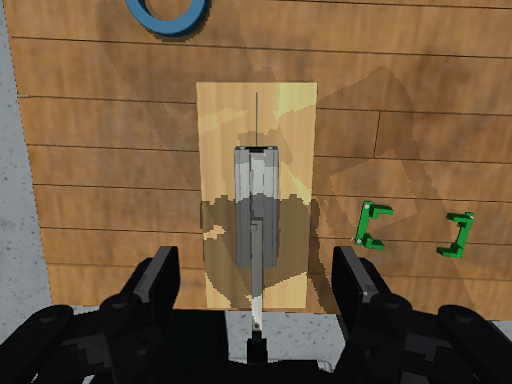

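The runner lies flat on the board along its line, with the arm fully out and its lug at pixel (345,257). I'm handing it in.

```bash
python3 -c "
from bench import close_job
print(close_job())"
```

```text
the job is handed in; nothing more can be done
None
```

The job is handed in: the free runner (b) lies flat on the board along the line and fully drawn out, the binding one (a) is pushed home and lies flat in the red reject box, and the glue bottle was not touched; the hand-in reported no verdict.

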